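# Load the core pin into a glass mould

### The job

Take the steel core pin by the part that sticks out of the wooden rack and start it, tip first, into the deep bore of the mould block. With it partway in, let go, take it again further back, behind its collar, and push it gently home until the collar sits against the face of the block, then let go. Do not force it against the block, and leave the jar, the glass paperweight and the paddle where they are.

Things in the scene. Friction and masses are not known exactly. Their poses are not given: they have to be found in the camera images.
- pin: core pin: bare-steel round rod 228 mm long, 200 to 310 g. Origin on its axis at the collar's seating face; own +x runs to the tip. Shank 12 mm dia, x = 0 to +160 mm, last 4 mm tapered to 7 mm dia; collar 26 mm dia, x = -8 to 0; tail 18 mm dia, x = -68 to -8; balance point x = +22. May be rolled about its axis. Starts level in the rack, axis 50 mm up, front 115 to 123 mm sticking out
- pin_tip (a point): centre of the pin's tapered front end, 160 mm ahead of the seating face; same axes as the pin
- pin_tail (a point): centre of the pin's rear end, 68 mm behind the seating face; same axes as the pin. Let go partway in, the pin droops at this end by up to 10 mm; a side load here bears several times as hard on the bore
- mould: dark steel block fixed to the bench, 175 long, 70 wide, 80 mm high; four feet 12 mm high reach 60 mm either side of its middle. Origin on the bench under the bore's mouth; own x runs level from the mouth face into the block. Brass button on top, 40 mm in, 12 mm high: a spring plunger under it bears on the pin with some 6 N; past 30 mm depth the pin drags by up to 12 N
- bore_mouth (a point): centre of the round bore's mouth in the block's face, 55 mm above the bench; own x runs into the bore along its axis. Bore straight and level, 13.6 mm dia, through the whole 175 mm block, 3 mm chamfer at the mouth. The pin is home when its collar's face meets the block's face: the pin's origin at this point, its x along this x
- rack: wooden rack fixed to the bench, 150 mm long, foot 86 mm wide; two walls 75 mm high and 34 mm apart enclose the rear of the pin, which cannot be gripped there; open above and in front: the pin lifts straight up. Origin on the bench under the front lip; own x points out of the rack along the pin to its tip
- frit_jar: bystander: lidded glass jar, 52 mm across, 75 mm high, origin at the centre of its underside
- paperweight: bystander: green glass dome, 68 mm across, 50 mm high, origin at the centre of its underside
- paddle: bystander: black graphite paddle with a wooden handle lying on the bench, 12 mm thick; blade 90 x 50 mm from x = 15 to 105 mm, handle from x = 15 to -105 mm; origin on its underside

How it is judged:
On the way, in this order (a step that is already met when the one before it is completed fails the run):
1. the pin's tip is at least 30 mm inside the bore and the collar still more than 40 mm from the block's face (x of pin_tip in the frame of bore_mouth between 0.03 and 0.12 m and y of pin_tip in the frame of bore_mouth between -0.004 and 0.004 m and z of pin_tip in the frame of bore_mouth between -0.004 and 0.004 m), for 0.1 s.
2. the pin is let go while it stands partway in (tip 20 to 120 mm deep) (contact force between the fingers and pin below 0.1 N and x of pin_tip in the frame of bore_mouth between 0.02 and 0.12 m), for 0.1 s.
3. the fingers push the pin again from behind its collar, with the tip at least 125 mm deep (contact force between the fingers and pin above 1 N and x of the grasp point in the frame of pin below -0.008 m and x of pin_tip in the frame of bore_mouth above 0.125 m), for 0.05 s.
At the end, for the whole second after the job is handed in: the pin sits in the bore with its collar within 1.5 mm of the block's face, its axis within 3 mm and 0.03 rad of the bore's, at rest and let go (x of pin in the frame of bore_mouth above -0.0015 m and distance between pin and bore_mouth below 0.003 m and angle between the x axis of pin and the x axis of bore_mouth, either way round below 0.03 rad and contact force between the fingers and pin below 0.1 N and linear speed of pin below 0.01 m/s); the robot touches nothing.
It fails at once if the pin is forced against the block: more than 60 N between them (contact force between pin and mould above 60 N).
It fails at once if the jar, the paperweight or the paddle is moved by more than 15 mm (distance of any of frit_jar, paperweight, paddle from where it was at the start of the episode above 0.015 m).
It also fails if it takes over 70 s, if anything falls off the work surface, if the arm or the gripper's body presses on something with over 40 N, if the wrist force passes 120 N, or if a joint passes its speed limit or range.

### The arm

A 6-joint arm with a two-finger parallel gripper is mounted at the origin on the work surface. World frame = base frame: x ahead of the robot, y to its left, z up, the work surface at z = 0. Lengths are in m, angles in rad, forces in N, time in s.
With the tool pointing down it reaches from about 0.3 to 0.85 m from the base axis. Payload 5.4 kg.
Tool frame: the origin (TCP) lies at the very end of the fingers, on their centre line; the grasp point (between the pads) lies 19 mm behind it (r.grip_depth is the distance from the TCP to the grasp point, in m); z points along the fingers, y is the line along which they close (so a half turn about z gives the same grasp; the last joint's range is limited). The gripper opens to 85 mm and grips with 20 to 120 N. Pads are 22 mm wide; open, the fingers measure 114 mm over their backs; the gripper's body (76 mm by 85 mm) begins 54 mm behind the grasp point. The pads swing forward as they close: fully open they stand 13 mm farther back than shut.
Start: joints at [0.977, 0.158, 1.597, -0, 1.386, -0.21], TCP at [0.215, 0.533, 0.231] pointing down, gripper open.
Joint ranges: [-2.91, 2.91], [-0.94, 2.29], [0.18, 2.7], [-1.29, 4.43], [0.17, 2.64], [-3, 3]. Speed limits (rad/s): [2.57, 2.57, 3.14, 3.14, 3.14, 3.14].

### API

Orientations are given as [roll, pitch, yaw] about the fixed x, y, z axes, in that order (R = Rz(yaw) Ry(pitch) Rx(roll)).
In Python, from station import r gives the robot as it stands. The module is installed in compiled form; this text tells all that it offers. Calls block until the motion is done:
- r.move_ptp(position, orientation): joint-space move of the TCP to a pose.
- r.servo_line(position, rate=0.15, rotation=None, f_stop=None): straight line of the TCP; rotation=None keeps the orientation; rate is the mean speed in m/s. With f_stop (N) it stops when the force on the tool has changed by that much, and returns True; else False.
- r.move_j(angles): joint-space move.
- r.gripper_to(opening, grasp_force=None): finger opening in m; grasp_force is the grip in N (None keeps the last); returns when the fingers have stopped.
- r.dwell(seconds).
- r.inverse_kinematics(position, orientation): joint angles nearest the present ones, or None.
- r.read_state(): the state.
- r.read_camera(name): name is "side" or "top"; returns a dict with "frame" (400x640x3 uint8, blue, green, red), "depth" (400x640 float32, m along the optical axis (not along the pixel's ray), 0 where there is no reading), "mtx" (3x3 intrinsics, pixels), "rvec" (rotation vector, rad) and "tvec" (3), from world to camera coordinates, as OpenCV has them. Camera axes: x right, y down, z forward; pixel columns grow to the right and rows downward; lengths in m; the calibration is good to about 2 mm. A picture is of the moment at which its call begins.
A pose or a line that the arm cannot do raises r.PlanningError and nothing moves.
- r.job_done(): hands the job in; it is judged then, once.
The state is a dict: "t": time; "q": joint angles; "joint_velocities": joint speeds; "effort": joint torques, N m; "eef_pos": TCP position; "tcp_rot": TCP orientation; "wrist_force": force on the tool from outside, world axes, zero at the start; "moment": the same for the moment, N m; "opening": finger opening in m; "grasp_force": force on a finger pad.
Only numpy, scipy, OpenCV 4.12 (cv2) and the standard library are available. Lean on these libraries where they do the work, as an engineer would, in place of code of your own. Each camera call takes 0.05 s, during which the arm holds its last target. There are 200 camera calls.

## Working session

There is one attempt and no reset: what is moved stays moved. The work goes in short steps, each a Python script; the robot and the scene stay as the last script left them, time stands still between calls to the robot, and variables do not carry over. Pictures are saved under pics/ and viewed, at most 10 in all, crops included, and the job is handed in when it is done.

```bash
mkdir -p pics; cat > h.py <<'E'
import numpy as np, cv2
from station import r
def cam(n):
    c=r.read_camera(n); R,_=cv2.Rodrigues(np.array(c["rvec"],float)); t=np.array(c["tvec"],float).ravel()
    d=c["depth"]; K=np.array(c["mtx"]); v,u=np.mgrid[0:400,0:640]
    P=np.stack([(u-K[0,2])/K[0,0]*d,(v-K[1,2])/K[1,1]*d,d],-1)
    W=(P-t)@R; W[d==0]=np.nan   # world points
    return c,K,R,t,W
def ray(uv,z,K,R,t):
    p=np.linalg.inv(K)@np.array([uv[0],uv[1],1.]); w=R.T@p; o=-R.T@t
    return o+w*(z-o[2])/w[2]
E
python3 - <<'E'
from h import *
for n in("top","side"):
    c,K,R,t,W=cam(n); cv2.imwrite(f"pics/{n}0.png",c["frame"]); np.savez(n+"0.npz",f=c["frame"],K=K,R=R,t=t,W=W)
    print(n,K.round(1).tolist(),(-R.T@t).round(3),R.round(2).tolist())
print(r.read_state())
E
```

```text
top [[504.6, 0.0, 321.0], [0.0, 504.6, 206.1], [0.0, 0.0, 1.0]] [0.495 0.138 1.239] [[-0.03, -1.0, -0.0], [-1.0, 0.03, -0.07], [0.07, 0.0, -1.0]]
side [[392.7, 0.0, 314.6], [0.0, 392.7, 202.1], [0.0, 0.0, 1.0]] [ 0.423 -0.639  0.727] [[0.98, -0.21, 0.0], [-0.14, -0.64, -0.76], [0.16, 0.74, -0.65]]
{'t': 0.1, 'q': array([ 9.76890233e-01,  1.58988712e-01,  1.59809901e+00,  2.29177119e-05,
        1.38620189e+00, -2.10109428e-01]), 'joint_velocities': array([ 0.00022215, -0.00201057, -0.0050915 ,  0.00106492,  0.00044985,
       -0.00167459]), 'effort': array([ 8.06203097e-04, -3.96986532e+01, -3.32341719e+01, -1.11330726e-04,
        4.11129731e-03, -4.11442988e-05]), 'eef_pos': array([0.21501659, 0.53270718, 0.2304175 ]), 'tcp_rot': array([-3.13993771e+00, -3.75954579e-04,  2.75779145e+00]), 'wrist_force': array([ 0.80136381,  0.89070935, -1.36239319]), 'moment': array([-0.00717511,  0.07130865,  0.00586664]), 'grasp_force': 0.0, 'opening': 0.08536052485084382}
```

View pics/top0.png

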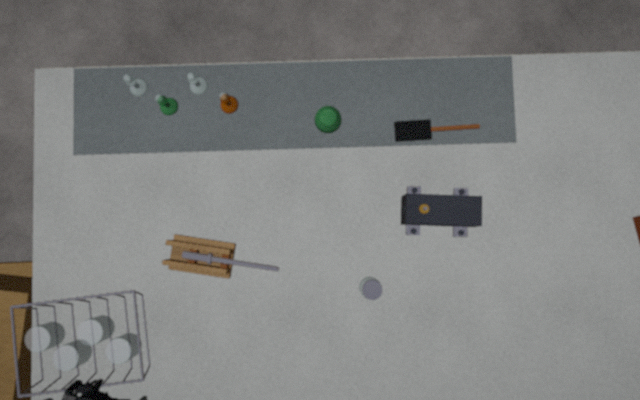

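View pics/side0.png

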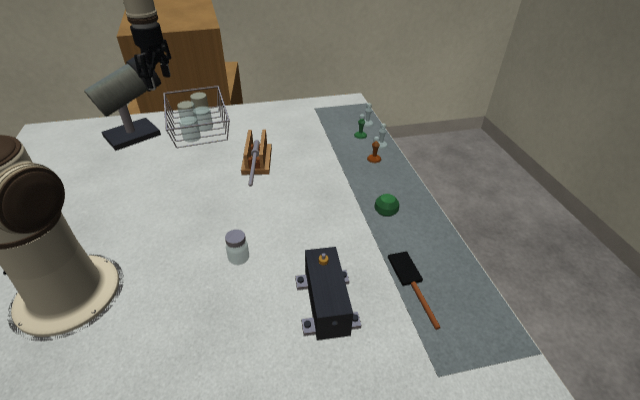

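The top view shows the pin from its tail at about (182,255) to its tip at (279,268). The mould covers (402–482, 195–227) with its mouth on the left side at about (401,209). The jar is at (371,288), the paperweight at (328,120) and the paddle at about (413,131). The side view confirms this, with the mouth face turned toward the rack.

```bash
cat > meas.py <<'E'
from h import *
def mould(c,K,R,t,W):
    # dark block seen from the top; contour rays onto the top plane z=.08
    f=c["frame"].astype(int).max(2); z=W[...,2]
    m=((z>.068)&(z<.1)); m[:,:330]=0; m[:,560:]=0; m[:170]=0; m[260:]=0
    pts=np.array([ray(p[0],.08,K,R,t)[:2] for p in cv2.findContours(m.astype(np.uint8),0,1)[0][0]],np.float32) if m.sum()>50 else None
    rc=cv2.minAreaRect(pts); b=cv2.boxPoints(rc)
    return rc,b,m
def pinline(c,K,R,t,W,box,zr=(.03,.08)):
    # points of the pin in image box -> axis line at height .05
    z=W[...,2]; u0,u1,v0,v1=box; out=[]
    for u in range(u0,u1):
        col=z[v0:v1,u]; k=np.where((col>zr[0])&(col<zr[1]))[0]
        if len(k): out.append((u,v0+k.mean(),len(k),np.nanmedian(col[k])))
    return np.array(out)
E
python3 - <<'E'
from meas import *
d=np.load("top0.npz"); c={"frame":d["f"]}; K,R,t,W=[d[k] for k in"KRtW"]
rc,b,m=mould(c,K,R,t,W); print(rc,b,m.sum())
# dark colour mask
g=d["f"].max(2); mm=((g<75)).astype(np.uint8); mm[:,:380]=0; mm[:,500:]=0; mm[:185]=0; mm[240:]=0
mm=cv2.morphologyEx(cv2.morphologyEx(mm,3,np.ones((5,5))),2,np.ones((15,15)))
cn=max(cv2.findContours(mm,0,1)[0],key=cv2.contourArea)
rc=cv2.minAreaRect(np.array([ray(p[0],.08,K,R,t)[:2] for p in cn],np.float32)); print(rc,cv2.boxPoints(rc))
hsv=cv2.cvtColor(d["f"],cv2.COLOR_BGR2HSV); bt=(hsv[...,1]>110)&m; v,u=np.where(bt); print("button",len(u),ray((u.mean(),v.mean()),.092,K,R,t))
o=pinline(c,K,R,t,W,(236,290,250,280)); print(o.round(3)[::6], o[-8:].round(3))
g=d["f"][...,:].astype(int)
print(g[255:280:1,260].tolist())
print("tiprow",g[267,268:286].sum(1).tolist())
E
```

```text
((0.5564252734184265, -0.14101919531822205), (0.1767403483390808, 0.07031441479921341), 86.48128509521484) [[ 0.5159107  -0.22706501]
 [ 0.58609253 -0.23138054]
 [ 0.59693986 -0.05497338]
 [ 0.526758   -0.05065785]] 2338
((0.5540281534194946, -0.16811075806617737), (0.11822104454040527, 0.06677141785621643), 88.40034484863281) [[ 0.51900536 -0.22626626]
 [ 0.58575076 -0.22813022]
 [ 0.58905095 -0.10995525]
 [ 0.52230555 -0.10809129]]
button 62 [ 0.55975729 -0.09373398  0.092     ]
[[2.360e+02 2.630e+02 5.000e+00 5.400e-02]
 [2.420e+02 2.640e+02 5.000e+00 5.300e-02]
 [2.480e+02 2.648e+02 5.000e+00 5.300e-02]
 [2.540e+02 2.655e+02 6.000e+00 5.500e-02]
 [2.600e+02 2.665e+02 6.000e+00 5.400e-02]
 [2.660e+02 2.670e+02 5.000e+00 5.400e-02]
 [2.720e+02 2.680e+02 5.000e+00 5.500e-02]
 [2.780e+02 2.690e+02 3.000e+00 5.200e-02]] [[2.710e+02 2.680e+02 5.000e+00 5.600e-02]
 [2.720e+02 2.680e+02 5.000e+00 5.500e-02]
 [2.730e+02 2.685e+02 6.000e+00 5.400e-02]
 [2.740e+02 2.685e+02 6.000e+00 5.500e-02]
 [2.750e+02 2.690e+02 5.000e+00 5.500e-02]
 [2.760e+02 2.690e+02 5.000e+00 5.400e-02]
 [2.770e+02 2.690e+02 5.000e+00 5.200e-02]
 [2.780e+02 2.690e+02 3.000e+00 5.200e-02]]
[[152, 151, 152], [154, 153, 152], [154, 154, 152], [154, 155, 152], [152, 151, 148], [150, 151, 151], [152, 154, 151], [154, 154, 151], [132, 131, 133], [113, 112, 112], [113, 108, 111], [118, 107, 108], [125, 117, 118], [128, 124, 124], [137, 139, 138], [148, 147, 146], [154, 155, 155], [152, 153, 152], [156, 158, 157], [155, 154, 155], [150, 152, 150], [150, 151, 150], [151, 153, 149], [155, 155, 153], [151, 153, 153]]
tiprow [333, 339, 323, 329, 326, 333, 331, 326, 321, 322, 365, 406, 452, 462, 455, 467, 465, 456]
```

```bash
cat > geo.py <<'E'
from meas import *
def fit(uv,z,K,R,t):
    P=np.array([ray(p,z,K,R,t)[:2] for p in uv],np.float32)
    l=cv2.fitLine(P,cv2.DIST_HUBER,0,.001,.001).ravel(); d=l[:2]*(-1 if l[1]>0 else 1)  # pointing to -y
    return l[2:],d,P
def fix(p,p0,d): return p0+d*((np.asarray(p)-p0)@d)
E
python3 - <<'E'
from geo import *
d=np.load("top0.npz"); c={"frame":d["f"]}; K,R,t,W=[d[k] for k in"KRtW"]
rc,b,m=mould(c,K,R,t,W)
us=np.arange(406,479); p0,dm,P=fit([(u,np.where(m[:,u])[0].mean()) for u in us],.08,K,R,t)
mouth=fix(b[b[:,1]>-.1].mean(0),p0,dm); print("mouth",mouth,"dir",dm,np.arctan2(dm[1],dm[0]))
o=pinline(c,K,R,t,W,(238,276,250,280)); q0,dp,P=fit(o[:,:2],.05,K,R,t)
tip=fix(ray((278.9,269),.05,K,R,t)[:2],q0,dp); print("tip",tip,"dir",dp,np.arctan2(dp[1],dp[0]))
# side view check: pin points & mould top
e=np.load("side0.npz"); z=e["W"][...,2]; X=e["W"]
s=(z>.07)&(z<.087)&(X[...,1]<.0)&(X[...,1]>-.3)&(X[...,0]>.45)&(X[...,0]<.65)
print("side mould",s.sum(),cv2.minAreaRect(X[s][:,:2].astype(np.float32)))
s=(z>.04)&(z<.07)&(abs((X[...,:2]-tip)@np.array([-dp[1],dp[0]]))<.02)&(((X[...,:2]-tip)@dp)>-.11)&(((X[...,:2]-tip)@dp)<.02)
print("side pin lateral/along",s.sum(),np.median((X[s][:,:2]-tip)@np.array([-dp[1],dp[0]])),((X[s][:,:2]-tip)@dp).max())
np.savez("est.npz",mouth=mouth,dm=dm,tip=tip,dp=dp)
g=tip-dp*.098
for a in(np.arctan2(dp[1],dp[0]),np.arctan2(dp[1],dp[0])+np.pi):
    print(a,[r.inverse_kinematics([*p,zz],[np.pi,0,a+w]) for p,zz,w in((g,.031,0),(mouth,.2,np.arctan2(dm[1],dm[0])-np.arctan2(dp[1],dp[0])))])
E
```

```text
mouth [ 0.56183374 -0.05281467] dir [-0.06241002 -0.9980506 ] -1.633247
tip [0.42899042 0.24127875] dir [-0.17907639 -0.98383516] -1.750844
side mould 2389 ((0.5587023496627808, -0.14406734704971313), (0.1775972843170166, 0.07034232467412949), 86.34696960449219)
side pin lateral/along 105 0.0035278833491254762 -0.0007408053410974649
-1.750844 [array([ 0.43165222,  0.36334155,  1.78196989,  0.        ,  0.99628122,
       -2.52989276]), array([-3.07832286e-01,  1.56001025e-01,  1.66270876e+00, -4.44089210e-16,
        1.32288287e+00,  2.89621106e+00])]
1.3907487 [array([ 4.31652216e-01,  3.63341546e-01,  1.78196989e+00, -4.44089210e-16,
        9.96281220e-01,  6.11699804e-01]), array([-0.30783229,  0.15600102,  1.66270876,  0.        ,  1.32288287,
       -0.24538168])]
```

```bash
python3 - <<'E'
from geo import *
e=np.load("est.npz"); sh=np.array([.0012,-.0012]); dp=e["dp"]; g=e["tip"]+sh-dp*.092; yaw=np.arctan2(dp[1],dp[0])+np.pi
o=[np.pi,0,yaw]
r.move_ptp([*g,.16],o); r.gripper_to(.06)
print(r.servo_line([*g,.031],.1,f_stop=15), r.read_state()["eef_pos"])
r.gripper_to(.0,100)
s=r.read_state(); print(s["opening"],s["grasp_force"],s["wrist_force"],s["moment"],s["t"])
print(r.servo_line([*g,.17],.1)); s=r.read_state(); print(s["opening"],s["grasp_force"],s["wrist_force"],s["moment"],s["t"])
for n in("top","side"):
    c,K,R,t,W=cam(n); f=c["frame"]; cv2.imwrite(f"pics/{n}1.png",f); np.savez(n+"1.npz",f=f,K=K,R=R,t=t,W=W)
a=cv2.resize(cv2.imread("pics/side1.png")[80:240,150:350],(600,480),interpolation=cv2.INTER_CUBIC); cv2.imwrite("pics/s1.png",a)
E
```

```text
False [0.44728595 0.3308966  0.03177597]
0.008940130813325793 97.55400219932199 [ 1.03946461 -0.31295727  2.15105179] [-0.12749264 -0.11114499 -0.04221664] 3.6417
False
0.009161214464590027 97.62626951560378 [-0.44837499 -0.48486431 -3.05292985] [-0.1155873   0.02307103  0.02387536] 5.1833
```

View pics/s1.png

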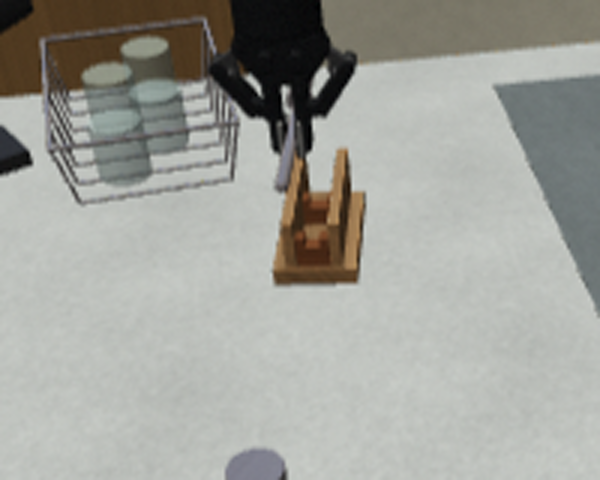

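The crop shows the pin held between the fingers and lifted clear of the rack, with its front end at about (285,185). Next I'll move it to in front of the mouth and measure its tilt.

```bash
cat > look.py <<'E'
from geo import *
def look(tag):
    "pin shank line seen ahead of the fingers, against the mould, in both cameras"
    e=np.load("est.npz"); M=e["mouth"]; dm=e["dm"]; n=np.array([-dm[1],dm[0]])
    for nme in("top","side"):
        c,K,R,t,W=cam(nme); cv2.imwrite(f"pics/{nme}{tag}.png",c["frame"]); np.savez(f"{nme}{tag}.npz",f=c["frame"],K=K,R=R,t=t,W=W)
        a=(W[...,:2]-M)@dm; l=(W[...,:2]-M)@n; z=W[...,2]
        for lo in np.arange(-.20,-.0,.015):
            s=(a>lo)&(a<lo+.015)&(abs(l)<.02)&(z>.025)&(z<.12)
            if s.sum()>3: print(nme,lo.round(3),s.sum(),"lat %.4f z %.4f zmax %.4f amax %.4f"%(np.median(l[s]),np.median(z[s]),np.percentile(z[s],90),a[s].max()))
        s=(a>.01)&(a<.17)&(abs(l)<.05)&(z>.07)&(z<.086); print(nme,"block lat mid %.4f"%((np.percentile(l[s],1)+np.percentile(l[s],99))/2),"z",np.median(z[s]).round(4),"a min %.4f"%np.percentile(a[s],.5))
E
python3 - <<'E'
from look import *
e=np.load("est.npz"); sh=np.array([.0012,-.0012]); dm=e["dm"]; M=e["mouth"]+sh; yaw=np.arctan2(dm[1],dm[0])+np.pi; o=[np.pi,0,yaw]
g=M-dm*(.092+.04)
r.move_ptp([*g,.15],o); r.servo_line([*g,.0368],.1)
s=r.read_state(); print(s["t"],s["eef_pos"],s["tcp_rot"],s["wrist_force"],s["moment"])
look(2)
im=[cv2.imread("pics/top2.png")[150:270,320:520],cv2.imread("pics/side2.png")[150:290,200:400]]
cv2.imwrite("pics/v2.png",np.vstack([cv2.resize(im[0],None,fx=2.1,fy=2.1,interpolation=2),cv2.resize(im[1],None,fx=2.1,fy=2.1,interpolation=2)]))
E
```

```text
7.6583 [0.57205869 0.07769133 0.03767697] [3.13985125e+00 2.36455017e-05 1.50840868e+00] [ 0.96107172  0.27028799 -2.28085437] [-0.15280154  0.04635329  0.03734985]
top -0.005 121 lat -0.0006 z 0.0763 zmax 0.0810 amax 0.0098
top block lat mid 0.0001 z 0.0793 a min 0.0110
side -0.185 4 lat 0.0054 z 0.0607 zmax 0.0620 amax -0.1717
side -0.17 7 lat 0.0039 z 0.0609 zmax 0.0632 amax -0.1561
side -0.155 13 lat 0.0042 z 0.0614 zmax 0.0629 amax -0.1402
side -0.14 48 lat 0.0025 z 0.0669 zmax 0.0907 amax -0.1250
side -0.125 246 lat -0.0022 z 0.0842 zmax 0.1144 amax -0.1101
side -0.11 20 lat 0.0004 z 0.0608 zmax 0.0625 amax -0.0950
side -0.095 21 lat 0.0010 z 0.0616 zmax 0.0632 amax -0.0802
side -0.08 21 lat 0.0002 z 0.0616 zmax 0.0635 amax -0.0657
side -0.065 24 lat -0.0004 z 0.0619 zmax 0.0642 amax -0.0509
side -0.05 22 lat 0.0010 z 0.0600 zmax 0.0634 amax -0.0382
side -0.005 39 lat 0.0001 z 0.0798 zmax 0.0810 amax 0.0100
side block lat mid 0.0022 z 0.08 a min 0.0112
```

View pics/v2.png

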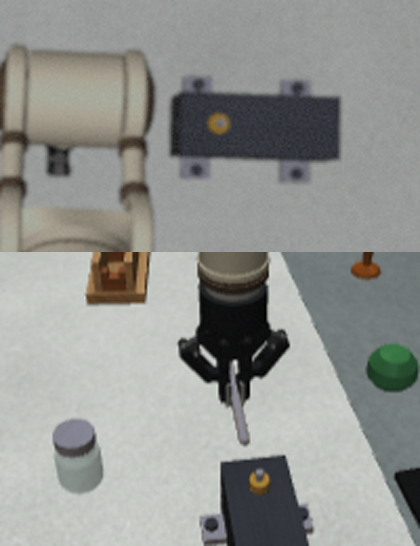

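The top view is blocked by the forearm. The side view shows the pin level, with its tip at (245,440) lined up with the block's mouth face. I'll insert it gently in steps and watch the wrist force.

```bash
python3 - <<'E'
from look import *
e=np.load("est.npz"); sh=np.array([.0012,-.0012]); dm=e["dm"]; n=np.array([-dm[1],dm[0]]); M=e["mouth"]+sh
lat=.0008; z=.0365; f0=r.read_state()["wrist_force"]
def F():
    w=r.read_state()["wrist_force"]-f0; return np.array([w[:2]@dm,w[:2]@n,w[2]])
for dep in(-.01,.0,.005,.010,.015,.02,.025):
    g=M-dm*(.092-dep)+n*lat
    hit=r.servo_line([*g,z],.02,f_stop=12); r.dwell(.1); f=F()
    s=r.read_state(); a=s["eef_pos"][:2]-M
    print(dep,hit,"axial/lat/z",f.round(1),"tip",round(a@dm+.092,4),"lat",round(a@n,4),"z",s["eef_pos"][2].round(4),s["t"])
    if hit: break
    if dep>=.005:   # yield to side load
        lat+=np.clip(f[1]*.0001,-.0005,.0005); z+=np.clip(f[2]*.0001,-.0005,.0005)
look(3)
E
```

```text
-0.01 False axial/lat/z [ 0.6 -0.8  1.3] tip -0.0101 lat 0.0008 z 0.0365 9.5083
0.0 False axial/lat/z [-0.1 -0.9  1.1] tip -0.0 lat 0.0008 z 0.0365 10.2583
0.005 False axial/lat/z [ 0.9 -0.5  0.3] tip 0.005 lat 0.0008 z 0.0365 10.7583
0.01 False axial/lat/z [ 1.  -0.5  0. ] tip 0.0102 lat 0.0009 z 0.0366 11.2583
0.015 False axial/lat/z [ 1.6  0.6 -0.3] tip 0.0152 lat 0.0008 z 0.0366 11.7583
0.02 False axial/lat/z [ 1.7  0.6 -0.8] tip 0.0202 lat 0.0008 z 0.0365 12.2583
0.025 False axial/lat/z [ 1.3  1.3 -0.3] tip 0.0252 lat 0.0008 z 0.0364 12.7583
top -0.2 46 lat -0.0020 z 0.0602 zmax 0.0641 amax -0.1867
top -0.185 49 lat -0.0014 z 0.0608 zmax 0.0635 amax -0.1703
top -0.17 43 lat -0.0010 z 0.0607 zmax 0.0630 amax -0.1560
top -0.155 61 lat -0.0008 z 0.0618 zmax 0.0674 amax -0.1400
top -0.14 38 lat -0.0020 z 0.0591 zmax 0.0652 amax -0.1255
top -0.125 19 lat -0.0020 z 0.0577 zmax 0.0611 amax -0.1140
top block lat mid 0.0001 z 0.0793 a min 0.0486
side -0.11 6 lat 0.0058 z 0.0583 zmax 0.0594 amax -0.0963
side -0.095 10 lat 0.0027 z 0.0602 zmax 0.0627 amax -0.0810
side -0.08 39 lat 0.0034 z 0.0635 zmax 0.0891 amax -0.0659
side -0.065 230 lat 0.0002 z 0.0725 zmax 0.1106 amax -0.0500
side -0.05 77 lat -0.0003 z 0.1072 zmax 0.1177 amax -0.0352
side -0.035 25 lat 0.0006 z 0.0590 zmax 0.0619 amax -0.0205
side -0.02 9 lat 0.0018 z 0.0605 zmax 0.0621 amax -0.0142
side -0.005 41 lat 0.0019 z 0.0794 zmax 0.0813 amax 0.0098
side block lat mid 0.0022 z 0.08 a min 0.0112
```

```bash
python3 - <<'E'
from look import *
e=np.load("est.npz"); sh=np.array([.0012,-.0012]); dm=e["dm"]; n=np.array([-dm[1],dm[0]]); M=e["mouth"]+sh
s=r.read_state(); lat=(s["eef_pos"][:2]-M)@n; z=s["eef_pos"][2]; f0=np.array([.96,.27,-2.28])
def F():
    w=r.read_state()["wrist_force"]-f0; return np.array([w[:2]@dm,w[:2]@n,w[2]])
for dep in np.arange(.032,.075,.007):
    g=M-dm*(.092-dep)+n*lat
    hit=r.servo_line([*g,z],.025,f_stop=25); r.dwell(.1); f=F()
    s=r.read_state(); a=s["eef_pos"][:2]-M
    print(dep.round(3),hit,"axial/lat/z",f.round(1),"tip",round(a@dm+.092,4),"lat",round(a@n,4),"z",s["eef_pos"][2].round(4),s["opening"].round(4),s["t"])
    if hit: break
    lat+=np.clip(f[1]*.0001,-.0005,.0005); z+=np.clip(f[2]*.0001,-.0005,.0005)
look(4)
E
```

```text
Traceback (most recent call last):
AttributeError: 'float' object has no attribute 'round'
```

```bash
python3 - <<'E'
from look import *
e=np.load("est.npz"); sh=np.array([.0012,-.0012]); dm=e["dm"]; n=np.array([-dm[1],dm[0]]); M=e["mouth"]+sh
s=r.read_state(); lat=(s["eef_pos"][:2]-M)@n; z=s["eef_pos"][2]; f0=np.array([.96,.27,-2.28])
for dep in np.arange(.037,.075,.007):
    g=M-dm*(.092-dep)+n*lat
    hit=r.servo_line([*g,z],.025,f_stop=25); r.dwell(.1)
    s=r.read_state(); a=s["eef_pos"][:2]-M; w=s["wrist_force"]-f0; f=np.array([w[:2]@dm,w[:2]@n,w[2]])
    print("%.3f %s F ax %.1f lat %.1f z %.1f | tip %.4f lat %.4f z %.4f open %.4f t %.1f"%(dep,hit,*f,a@dm+.092,a@n,s["eef_pos"][2],s["opening"],s["t"]))
    if hit: break
    lat+=np.clip(f[1]*.0001,-.0005,.0005); z+=np.clip(f[2]*.0001,-.0005,.0005)
look(4)
E
```

```text
0.037 False F ax -0.4 lat 0.5 z -1.7 | tip 0.0371 lat 0.0008 z 0.0364 open 0.0088 t 13.8
0.044 False F ax 1.2 lat 1.2 z -0.6 | tip 0.0442 lat 0.0008 z 0.0362 open 0.0087 t 14.4
0.051 False F ax 2.1 lat 1.6 z -1.9 | tip 0.0511 lat 0.0010 z 0.0362 open 0.0094 t 14.9
0.058 False F ax 1.8 lat 1.1 z -0.8 | tip 0.0580 lat 0.0011 z 0.0360 open 0.0088 t 15.4
0.065 False F ax 1.1 lat 1.0 z -0.4 | tip 0.0650 lat 0.0012 z 0.0359 open 0.0092 t 16.0
0.072 False F ax 2.2 lat 1.0 z -0.8 | tip 0.0720 lat 0.0013 z 0.0358 open 0.0091 t 16.5
top -0.17 7 lat -0.0008 z 0.0610 zmax 0.0619 amax -0.1562
top -0.155 55 lat -0.0009 z 0.0606 zmax 0.0649 amax -0.1400
top -0.14 49 lat -0.0021 z 0.0602 zmax 0.0642 amax -0.1255
top -0.125 47 lat -0.0016 z 0.0606 zmax 0.0635 amax -0.1118
top -0.11 57 lat -0.0013 z 0.0606 zmax 0.0643 amax -0.0954
top -0.095 42 lat -0.0005 z 0.0595 zmax 0.0671 amax -0.0813
top -0.08 33 lat -0.0002 z 0.0584 zmax 0.0621 amax -0.0651
top -0.065 23 lat 0.0002 z 0.0572 zmax 0.0599 amax -0.0551
top block lat mid -0.0002 z 0.0793 a min 0.0177
side -0.05 10 lat 0.0049 z 0.0588 zmax 0.0600 amax -0.0357
side -0.035 35 lat 0.0034 z 0.0612 zmax 0.0905 amax -0.0201
side -0.02 141 lat 0.0016 z 0.0848 zmax 0.1120 amax -0.0053
side -0.005 113 lat -0.0024 z 0.1021 zmax 0.1160 amax 0.0099
side block lat mid 0.0022 z 0.0799 a min 0.0113
```

```bash
python3 - <<'E'
from look import *
e=np.load("est.npz"); sh=np.array([.0012,-.0012]); dm=e["dm"]; n=np.array([-dm[1],dm[0]]); M=e["mouth"]+sh
p=r.read_state()["eef_pos"]; r.gripper_to(.05); r.dwell(.3)
r.servo_line([*p[:2],.15],.12)
g=M-dm*(.126+.12)+n*.0
r.servo_line([*g,.17],.15); r.dwell(.2); s=r.read_state(); print(s["t"],s["wrist_force"],s["grasp_force"])
look(5)
im=[cv2.imread("pics/top5.png")[150:270,320:520],cv2.imread("pics/side5.png")[150:290,200:400]]
cv2.imwrite("pics/v5.png",np.vstack([cv2.resize(i,None,fx=2.1,fy=2.1,interpolation=2) for i in im]))
E
```

```text
20.3333 [ 0.83998095  0.18088804 -0.73742276] 0.0
top -0.17 7 lat 0.0014 z 0.0581 zmax 0.0611 amax -0.1561
top -0.155 53 lat 0.0019 z 0.0570 zmax 0.0606 amax -0.1400
top -0.14 50 lat 0.0003 z 0.0570 zmax 0.0604 amax -0.1257
top -0.125 41 lat 0.0006 z 0.0582 zmax 0.0608 amax -0.1114
top -0.11 58 lat 0.0011 z 0.0597 zmax 0.0635 amax -0.0952
top -0.095 44 lat 0.0014 z 0.0579 zmax 0.0636 amax -0.0806
top -0.08 31 lat -0.0000 z 0.0566 zmax 0.0597 amax -0.0652
top -0.065 34 lat 0.0005 z 0.0565 zmax 0.0592 amax -0.0504
top -0.05 31 lat 0.0009 z 0.0574 zmax 0.0608 amax -0.0351
top -0.035 36 lat -0.0007 z 0.0563 zmax 0.0586 amax -0.0201
top -0.02 29 lat -0.0003 z 0.0577 zmax 0.0591 amax -0.0062
top -0.005 125 lat -0.0002 z 0.0756 zmax 0.0814 amax 0.0098
top block lat mid 0.0001 z 0.0794 a min 0.0108
side -0.17 5 lat 0.0029 z 0.0566 zmax 0.0603 amax -0.1557
side -0.155 23 lat 0.0022 z 0.0586 zmax 0.0604 amax -0.1401
side -0.14 29 lat 0.0028 z 0.0588 zmax 0.0606 amax -0.1259
side -0.125 26 lat 0.0035 z 0.0594 zmax 0.0614 amax -0.1105
side -0.11 23 lat 0.0032 z 0.0613 zmax 0.0631 amax -0.0951
side -0.095 67 lat 0.0012 z 0.0567 zmax 0.0640 amax -0.0838
side -0.08 22 lat 0.0020 z 0.0573 zmax 0.0594 amax -0.0651
side -0.065 23 lat 0.0034 z 0.0573 zmax 0.0597 amax -0.0505
side -0.05 25 lat 0.0024 z 0.0578 zmax 0.0597 amax -0.0356
side -0.035 24 lat 0.0013 z 0.0578 zmax 0.0600 amax -0.0201
side -0.02 5 lat 0.0040 z 0.0587 zmax 0.0595 amax -0.0157
side -0.005 37 lat -0.0000 z 0.0796 zmax 0.0810 amax 0.0099
side block lat mid 0.0022 z 0.08 a min 0.0110
```

View pics/v5.png

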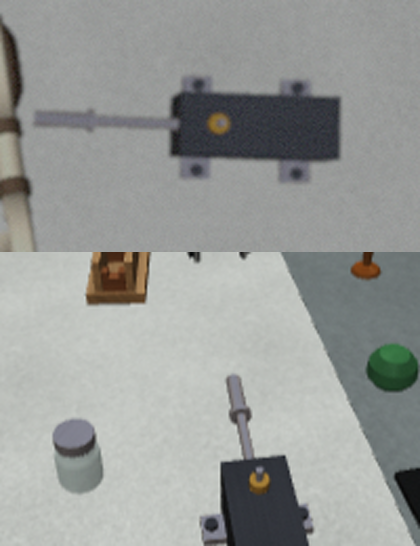

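The pin stands partway in. Its tail is at (35,118) in the top half of the picture, the collar is about 85 mm out from the face, and the droop is about 3 mm. I'll regrasp it behind the collar.

```bash
python3 - <<'E'
from look import *
e=np.load("est.npz"); sh=np.array([.0012,-.0012]); dm=e["dm"]; n=np.array([-dm[1],dm[0]]); M=e["mouth"]+sh
OFF=.196; lat=.002; z=.0345; dep=.072
f0=r.read_state()["wrist_force"]
def rep(h):
    s=r.read_state(); a=s["eef_pos"][:2]-M; w=s["wrist_force"]-f0; f=np.array([w[:2]@dm,w[:2]@n,w[2]])
    print("%s F ax %.1f lat %.1f z %.1f | tip %.4f lat %.4f z %.4f open %.4f grip %.0f t %.1f"%(h,*f,a@dm+OFF,a@n,s["eef_pos"][2],s["opening"],s["grasp_force"],s["t"])); return f
P=lambda:[*(M-dm*(OFF-dep)+n*lat),z]
q=P(); r.servo_line([*q[:2],.15],.15); print(r.servo_line(q,.08,f_stop=10)); rep("down")
r.gripper_to(.0,40); f=rep("grip")
for k in range(3):     # centre sideways by force, then lift
    lat+=np.clip(f[1]*.0001,-.0007,.0007); z+=.0003
    r.servo_line(P(),.01,f_stop=15); r.dwell(.1); f=rep("lift")
E
```

```text
False
down F ax 0.7 lat 0.1 z 0.1 | tip 0.0720 lat 0.0025 z 0.0351 open 0.0499 grip 0 t 23.0
grip F ax -0.8 lat 0.4 z -0.4 | tip 0.0720 lat 0.0022 z 0.0347 open 0.0166 grip 39 t 23.4
lift F ax -0.3 lat 0.0 z -0.7 | tip 0.0720 lat 0.0021 z 0.0348 open 0.0165 grip 39 t 23.7
lift F ax -0.0 lat 0.4 z -1.2 | tip 0.0720 lat 0.0020 z 0.0351 open 0.0163 grip 39 t 24.1
lift F ax -0.1 lat 0.0 z 0.3 | tip 0.0720 lat 0.0020 z 0.0354 open 0.0168 grip 39 t 24.4
```

```bash
cat > push.py <<'E'
import sys
from look import *
e=np.load("est.npz"); sh=np.array([.0012,-.0012]); dm=e["dm"]; n=np.array([-dm[1],dm[0]]); M=e["mouth"]+sh
OFF=.196; f0=np.array([.84,.18,-.74])
p=r.read_state()["eef_pos"]; lat=(p[:2]-M)@n; z=p[2]
start,end,step,rate,fs=map(float,sys.argv[1:])
for dep in np.arange(start,end+1e-6,step):
    h=r.servo_line([*(M-dm*(OFF-dep)+n*lat),z],rate,f_stop=fs); r.dwell(.05)
    s=r.read_state(); a=s["eef_pos"][:2]-M; w=s["wrist_force"]-f0; f=np.array([w[:2]@dm,w[:2]@n,w[2]])
    print("%.3f %s F ax %.1f lat %.1f z %.1f | tip %.4f lat %.4f z %.4f open %.4f t %.1f"%(dep,h,*f,a@dm+OFF,a@n,s["eef_pos"][2],s["opening"],s["t"]))
    if h or abs(f[1])>10 or abs(f[2])>12: break
    lat+=np.clip(f[1]*.0001,-.0004,.0004); z+=np.clip((f[2]+2)*.0001,-.0004,.0004)
E
python3 push.py .077 .150 .007 .025 20
```

```text
0.077 False F ax -5.3 lat -0.6 z -0.8 | tip 0.0759 lat 0.0019 z 0.0354 open 0.0163 t 24.8
0.084 False F ax -5.5 lat -0.1 z 1.5 | tip 0.0827 lat 0.0019 z 0.0355 open 0.0167 t 25.3
0.091 False F ax -6.0 lat -0.3 z 2.0 | tip 0.0897 lat 0.0019 z 0.0359 open 0.0167 t 25.8
0.098 False F ax -5.0 lat -0.2 z 1.2 | tip 0.0967 lat 0.0019 z 0.0363 open 0.0165 t 26.3
0.105 False F ax -5.7 lat -0.5 z 0.4 | tip 0.1037 lat 0.0018 z 0.0366 open 0.0169 t 26.8
0.112 False F ax -4.9 lat 0.3 z 0.8 | tip 0.1107 lat 0.0018 z 0.0368 open 0.0168 t 27.3
0.119 False F ax -6.1 lat -0.0 z 1.2 | tip 0.1178 lat 0.0018 z 0.0370 open 0.0166 t 27.7
0.126 False F ax -5.0 lat -0.1 z 0.4 | tip 0.1248 lat 0.0017 z 0.0373 open 0.0166 t 28.2
0.133 False F ax -5.9 lat -0.2 z 0.5 | tip 0.1319 lat 0.0017 z 0.0375 open 0.0168 t 28.7
0.140 False F ax -5.5 lat 0.6 z -0.0 | tip 0.1390 lat 0.0017 z 0.0377 open 0.0165 t 29.2
0.147 False F ax -5.1 lat -0.4 z -0.5 | tip 0.1462 lat 0.0016 z 0.0378 open 0.0164 t 29.7
```

```bash
python3 push.py .152 .152 .005 .02 18; python3 push.py .170 .170 .01 .008 14; python3 -c "
from look import *
look(6)"
```

```text
0.152 False F ax -4.7 lat -0.2 z 0.1 | tip 0.1513 lat 0.0016 z 0.0377 open 0.0166 t 30.1
0.170 True F ax 0.5 lat -0.5 z 3.6 | tip 0.1643 lat 0.0016 z 0.0376 open 0.0165 t 32.0
top block lat mid -0.0001 z 0.0792 a min 0.0163
side -0.065 18 lat 0.0050 z 0.0612 zmax 0.0633 amax -0.0501
side -0.05 29 lat 0.0024 z 0.0623 zmax 0.0853 amax -0.0351
side -0.035 107 lat -0.0014 z 0.0632 zmax 0.1009 amax -0.0201
side -0.02 167 lat -0.0010 z 0.0919 zmax 0.1174 amax -0.0109
side -0.005 40 lat -0.0003 z 0.0798 zmax 0.0811 amax 0.0098
side block lat mid 0.0022 z 0.0799 a min 0.0108
```

```bash
python3 - <<'E'
from look import *
e=np.load("est.npz"); dm=e["dm"]
p=r.read_state()["eef_pos"]; r.gripper_to(.05); r.dwell(.2); r.servo_line([*p[:2],.15],.12)
r.servo_line([*(p[:2]-dm*.16),.18],.15); r.dwell(.2); print(r.read_state()["t"])
look(7)
im=[cv2.imread("pics/top7.png")[180:240,360:460],cv2.imread("pics/side7.png")[210:280,270:370]]
cv2.imwrite("pics/v7.png",np.vstack([cv2.resize(i,None,fx=4.4,fy=4.4,interpolation=2) for i in im]))
E
```

```text
35.25
top -0.08 5 lat 0.0024 z 0.0602 zmax 0.0609 amax -0.0652
top -0.065 50 lat -0.0019 z 0.0603 zmax 0.0636 amax -0.0505
top -0.05 50 lat -0.0005 z 0.0605 zmax 0.0641 amax -0.0351
top -0.035 50 lat -0.0009 z 0.0599 zmax 0.0635 amax -0.0203
top -0.02 51 lat -0.0005 z 0.0609 zmax 0.0658 amax -0.0050
top -0.005 126 lat -0.0008 z 0.0757 zmax 0.0809 amax 0.0097
top block lat mid 0.0001 z 0.0793 a min 0.0109
side -0.065 31 lat 0.0011 z 0.0615 zmax 0.0630 amax -0.0503
side -0.05 34 lat 0.0006 z 0.0617 zmax 0.0631 amax -0.0360
side -0.035 39 lat 0.0017 z 0.0616 zmax 0.0635 amax -0.0201
side -0.02 14 lat 0.0023 z 0.0613 zmax 0.0635 amax -0.0121
side -0.005 35 lat 0.0022 z 0.0801 zmax 0.0812 amax 0.0099
side block lat mid 0.0022 z 0.0799 a min 0.0111
```

View pics/v7.png

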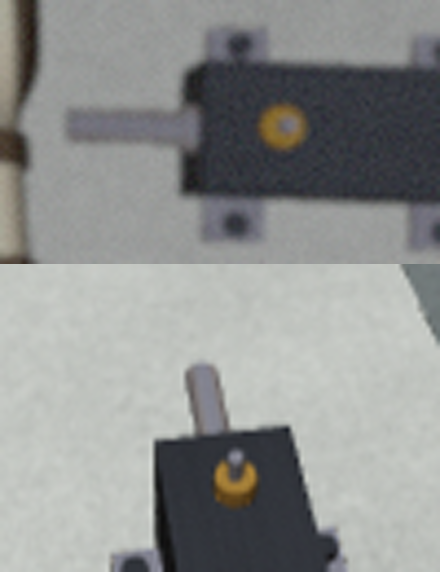

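The collar looks flush with the face, at about (190,125) in the top crop. To be sure, I'll nudge the tail end gently with the fingers closed.

```bash
python3 - <<'E'
from look import *
e=np.load("est.npz"); sh=np.array([.0012,-.0012]); dm=e["dm"]; n=np.array([-dm[1],dm[0]]); M=e["mouth"]+sh
P=lambda a,z:[*(M+dm*a+n*.0016),z]
r.gripper_to(0,40); r.servo_line(P(-.11,.15),.15); r.servo_line(P(-.11,.042),.1,f_stop=15)
A=lambda:((r.read_state()["eef_pos"][:2]-M)@dm).round(5)
for fs in(5,16):
    h=r.servo_line(P(-.06,.042),.008,f_stop=fs); print(fs,h,A(),r.read_state()["wrist_force"]); 
    if fs==5: r.dwell(.1)
r.servo_line(P(-.12,.042),.1); r.servo_line(P(-.16,.17),.15); r.dwell(.5); print(r.read_state()["t"])
c,K,R,t,W=cam("top"); f=c["frame"]; cv2.imwrite("pics/top8.png",f)
row=f[205:212].astype(int).sum(2).mean(0); print(row[366:384].round(), [((ray((u,208.5),.055,K,R,t)[:2]-e["mouth"])@dm).round(4) for u in(374,375,376)])
d=np.load("top7.npz")["f"]; print(d[205:212].astype(int).sum(2).mean(0)[366:384].round())
E
```

```text
5 True -0.07665 [ 0.21508779 -0.24139697 -0.49486027]
16 True -0.0768 [0.51524467 0.96296317 0.61292856]
44.7167
[360. 364. 361. 357. 357. 346. 335. 337. 348. 368. 376. 379. 374. 369.
 367. 369. 370. 352.] [np.float64(-0.067), np.float64(-0.0647), np.float64(-0.0623)]
[437. 456. 462. 461. 461. 462. 465. 455. 419. 370. 342. 338. 348. 346.
 343. 345. 342. 344.]
```

```bash
python3 -c "
from station import r
print(r.read_state()['eef_pos'],r.job_done())"
```

```text
the job is handed in; nothing more can be done
[0.57463076 0.1055558  0.16996742] None
```

The job is handed in: the pin was started in the bore, let go, regripped behind its collar and pushed until the collar met the block's face; a final 16 N nudge on its tail did not move it, but no verdict came back.

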